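# Angle the light bar past the helping hand into the soldering jig

### The arm

A 7-joint arm with a two-finger parallel gripper is mounted at the origin on the work surface. World frame = base frame: x ahead of the robot, y to its left, z up, the work surface at z = 0. Lengths are in m, angles in rad, forces in N, time in s.
With the tool pointing down it reaches from about 0.425 to 0.875 m from the base axis. Payload 4.7 kg.
Tool frame: the origin (TCP) lies on the centre line of the jaws, within the pads' length; the fingertips stand 22 mm ahead of it and the grasp point (between the pads) lies 3 mm ahead of it; z points along the fingers, y is the direction in which the jaws open and shut (so a half turn about z gives the same grasp; the last joint's range is limited). The gripper opens to 87 mm and grips with 3 to 60 N. Pads are 19 mm wide; open, the fingers measure 117 mm over their backs; the gripper's body (75 mm by 190 mm) begins 51 mm behind the grasp point.
Start: joints at [1.222, 0.321, -0.07, 1.45, 0.023, 1.371, -0.057], TCP at [0.231, -0.608, 0.245] pointing down, gripper open.
Joint ranges: [-2.86, 2.86], [-0.3, 2.09], [-1.38, 1.24], [0.06, 2.45], [-1.56, 4.7], [0.09, 2.05], [-2.69, 2.69]. Speed limits (rad/s): [2.57, 2.57, 3.14, 3.14, 3.14, 3.14, 3.14].

### API

Orientations are given as a rotation vector (axis times angle).
In Python, from bench import ctrl, imaging, close_job, finder gives the robot as it stands. The module is installed in compiled form; this text tells all that it offers.
- The arm moves only by the shell command python3 -m jog 'ROWS' [FORCE]. ROWS is JSON, a list that holds one entry, the list of rows, each a list of 7 numbers: the shift along the tool's x, y, z in cm, then the turn, a rotation vector about the tool's x, y, z in degrees, then the finger opening in cm, from 0 to 8.7. In form: [[[dx, dy, dz, ax, ay, az, claw], ...]]. A call has 1 to 12 rows; each row shifts and turns the commanded pose from where the row before left it, along the tool's axes as they then stand; what a row does not reach is not made up. A row lasts 1/10 s, in which the tool goes at most 50 mm and 8.59 degrees, less where a joint would pass 70% of its speed; a pose out of reach is approached as far as the arm can. A call is refused whole if a number of a shift passes 5 or a number of a turn 8.59, either way. A call with a gripper value outside its range is refused whole. The fingers move at their own pace and stop on an object; FORCE is the grip in N (left out, the last holds). Time passes only in rows, so rows that do not move let the fingers close. It gives the time, the measured TCP pose, the force and the opening at its end, in the units of the state.
- ctrl.get_state(): the state, without advancing time (a new reading comes with each control period).
- imaging.get_image(name): name is "scene" or "top" or "wrist"; returns a dict with "frame" (400x640x3 uint8, red, green, blue), "intrinsics" (3x3 intrinsics, pixels), "pose" (4x4, takes a point from camera to world coordinates). Camera axes: x right, y down, z forward; pixel columns grow to the right and rows downward; lengths in m; the calibration is good to about 2 mm. The wrist camera is an equidistant fisheye: a pixel r from the principal point sees the ray r / f radians off the axis. A picture is of the moment at which its call begins. There is no depth.
- close_job(): hands the job in, once; it reports no verdict.
Trained networks look in the newest picture that a camera, given by its name, has taken for a name from the list of things; names that differ only in an ending like _2 or _b are one class to them, and where a whole thing is asked for, a point or a joint stands for the part that bears it (a point fixed in the world has none). Each returns a list of dicts, best first, with "conf" (0 to 1); they miss things now and then, are a little off and sometimes report something else, mostly with a low value. They report only what shows in the picture. A call takes as long as a camera call. They do not tell look-alikes from the thing itself.
- finder.trace(label, camera): "region" (400x640 bool, what is visible of it) and "point" ([row, column] as shares, 0 to 1, of the picture: columns of its width, rows of its height, amid what is visible of it).
- finder.spot_point(label, camera): "point" ([row, column] as shares, 0 to 1, of the picture: columns of its width, rows of its height: a listed point, or the origin of a listed thing).
The state is a dict: "time": time; "joint_positions": joint angles; "qd": joint speeds; "joint_torque": joint torques, N m; "position": TCP position; "tool_rot": TCP orientation; "ft_force": force on the tool from outside, world axes, zero at the start; "torque": the same for the moment, N m; "grip_width": opening from 0.0 (shut) to 1.0 (fully open).
Only numpy, scipy, OpenCV 4.12 (cv2) and the standard library are available. Lean on these libraries where they do the work, as an engineer would, in place of code of your own. Each camera call takes 0.05 s, during which the arm holds its last target. There are 200 camera calls.

### The job

Push the LED light bar along the bench with the fingertips into the soldering jig, working one end and then the other: its left end goes in behind the column of the helping hand, then the right end is swung in, until the bar lies between the two end cheeks, fully home along the back fence. Keep the bar flat on the bench, never lifted, because its LED strip is freshly glued; do not shift the helping hand, which is set up with a board, and leave everything else on the bench where it is.

Things in the scene. Friction and masses are not known exactly. Their poses are not given: they have to be found in the camera images.
- light_bar: The LED light bar: finned aluminium heat-sink bar, 240 mm long (along its own y), 40 mm wide (x), 28 mm high, white LED strip with yellow dots along its top; about 0.34 kg (varies); slides on the bench with friction coefficient of 0.45 to 0.75. Origin: centre of its underside.
- bar_left_end (a point): Centre of the bar's left end face (own y = +120 mm), 14 mm above its underside. This end starts nearer the helping hand and goes in behind it.
- bar_right_end (a point): Centre of the bar's right end face (own y = -120 mm), 14 mm above its underside.
- jig: The soldering jig, fixed: black fences 18 mm high, 14 mm thick on three sides of a bay 270 mm long (its y, to the left) with a blue-grey floor level with the bench, open to the front. Origin: middle of the back fence's inner face, at bench height; x points from the mouth towards and beyond the back fence. A bar that is home has its centre at x = -20 mm.
- cheek_left (a point): Front inner corner of the jig's left end cheek, at half its height: 50 mm in front of the back fence's face, 135 mm left of the jig's middle.
- cheek_right (a point): The same corner of the right end cheek, 135 mm right of the jig's middle.
- helping_hand: Helping-hand stand, loose, 0.95 kg: black foot 60 mm across, 21 mm high; 11 mm steel column; cross bar 130 mm long at 118 mm height roughly along the jig's x; clips up to 185 mm, the front one holding a green board out to the left. Its foot's centre stands 110 to 118 mm in front of the back fence, 60 to 100 mm left of the jig's middle. Origin: centre of the foot's underside.
- battery_a: orange and black block battery, 49 x 26 x 17 mm, lying flat; bystander. Origin: centre of its underside.
- battery_b: second orange and black block battery, 49 x 26 x 17 mm, lying flat; bystander. Origin: centre of its underside.
- solder_reel: red reel of solder wire lying on its flange, 60 mm across, 38 mm high; bystander. Origin: centre of its underside.
- flux_jar: small amber jar with black cap, 48 mm across, 45 mm high; bystander. Origin: centre of its underside.
- jack_plug: black and steel jack plug lying down, 57 mm long, 12 mm high; bystander. Origin: centre of its underside.
- circuit_board: copper-coloured circuit board 70 x 50 mm with parts on it, 16 mm high, lying flat; bystander. Origin: centre of its underside.
Not all that is in view belongs to the job. Of the things shaped like the light_bar, the aluminium one is meant.

How it is judged:
On the way:
1. the left end is in behind the helping hand while the right end is still out of the jig (x of bar_left_end in the frame of jig above -0.07 m and y of bar_left_end in the frame of jig above 0.085 m and x of bar_right_end in the frame of jig below -0.06 m), for 0.05 s.
At the end, for the whole second after the job is handed in: The bar lies flat and still on the bench inside the jig, between the end cheeks, with each end within 7 mm of the back fence; the arm is clear of everything (x of each of bar_left_end, bar_right_end in the frame of jig above -0.027 m and y of bar_left_end in the frame of jig below 0.138 m and y of bar_right_end in the frame of jig above -0.138 m and x of light_bar in the frame of jig below -0.015 m and height (world z) of light_bar below 0.004 m and angle between light_bar's own z axis and vertical below 0.04 rad and linear speed of light_bar below 0.01 m/s); the robot touches nothing.
It fails at once if the light bar is lifted off the bench or tipped (more than 8 mm or 0.12 rad) (height (world z) of light_bar above 0.008 m or angle between light_bar's own z axis and vertical above 0.12 rad).
It fails at once if the helping hand is shifted by more than 12 mm or tipped by more than 0.15 rad (distance of helping_hand from where it was at the start of the episode above 0.012 m or angle between helping_hand's own z axis and vertical above 0.15 rad).
It fails at once if one of the other loose things on the bench is moved by more than 15 mm (distance of any of battery_a, battery_b, solder_reel, flux_jar, jack_plug, circuit_board from where it was at the start of the episode above 0.015 m).
It also fails if it takes over 64 s, if anything falls off the work surface, if the arm or the gripper's body presses on something with over 40 N, if the wrist force passes 120 N, or if a joint passes its speed limit or range.

## Working session

There is one attempt and no reset: what is moved stays moved. The work goes in short steps, Python scripts to look and compute and a shell command to move; the robot and the scene stay as the last step left them, time stands still between calls to the robot, and variables do not carry over. Pictures are saved under pics/ and viewed, about 8 in all and at most 12, crops included, and the job is handed in when it is done.

```bash
mkdir -p pics
cat > h.py <<'E'
import numpy as np,cv2
from bench import ctrl,imaging,close_job,finder
def ray(im,uv):
    K,T=im["intrinsics"],im["pose"]
    d=np.linalg.inv(K)@np.array([uv[0],uv[1],1.]);return T[:3,3],T[:3,:3]@d
def gp(im,uv,z=0.):
    o,d=ray(im,uv);return o+d*(z-o[2])/d[2]
def px(im,p):
    T=im["pose"];q=im["intrinsics"]@(T[:3,:3].T@(np.array(p)-T[:3,3]));return q[:2]/q[2]
def save(im,n):cv2.imwrite("pics/"+n,im["frame"][:,:,::-1])
E
python3 - <<'E'
from h import *
s=ctrl.get_state();print(s)
Z={"light_bar":0.0,"bar_left_end":.014,"bar_right_end":.014,"jig":0,"cheek_left":.009,"cheek_right":.009}
for c in("top","scene"):
    im=imaging.get_image(c);save(im,c+"0.png");print(c,im["pose"][:3,3])
    for n in["light_bar","bar_left_end","bar_right_end","jig","cheek_left","cheek_right","helping_hand","battery_a","solder_reel","flux_jar","jack_plug","circuit_board"]:
        for r in finder.spot_point(n,c)[:3]:
            uv=np.array(r["point"])[::-1]*[640,400];print(n,round(r["conf"],2),uv.round(0),gp(im,uv,Z.get(n,0)).round(3)[:2])
E
```

```text
{'time': 0.0, 'joint_positions': array([ 1.22211447,  0.32186126, -0.07002983,  1.45169007,  0.02260327,
        1.37079658, -0.05688802]), 'qd': array([ 1.29642618e-03,  9.39852127e-04, -2.32604112e-04,  2.98548297e-03,
        5.64279549e-04, -4.00047245e-05,  3.74678563e-04]), 'joint_torque': array([-3.88403450e-04, -4.91290784e+01, -4.04214514e-01, -3.12531745e+01,
       -6.38861535e-02,  4.37074690e-02,  1.57097834e-04]), 'position': array([ 0.23040777, -0.60723813,  0.24342864]), 'tool_rot': array([-3.08817254e+00, -5.66378442e-01,  7.40849828e-04]), 'ft_force': array([ 0.00176082,  0.32204575, -0.64569315]), 'torque': array([-0.01274289,  0.02797614, -0.01270638]), 'grip_width': 1.0001149311723858}
top [ 0.5338334  -0.03641298  1.02792091]
light_bar 0.88 [379.  91.] [ 0.843 -0.176]
light_bar 0.86 [406. 285.] [ 0.372 -0.234]
light_bar 0.79 [337. 210.] [ 0.554 -0.07 ]
bar_left_end 0.8 [288. 215.] [0.542 0.048]
bar_left_end 0.79 [392. 237.] [ 0.488 -0.2  ]
bar_left_end 0.77 [396.  46.] [ 0.95  -0.216]
bar_right_end 0.87 [428. 335.] [ 0.258 -0.281]
bar_right_end 0.86 [365. 139.] 
[... 728 characters left out ...]
233]
bar_left_end 0.93 [342. 194.] [0.549 0.052]
bar_left_end 0.74 [195. 344.] [ 0.953 -0.223]
bar_left_end 0.6 [255. 165.] [ 0.484 -0.195]
bar_right_end 0.83 [251. 183.] [ 0.543 -0.191]
bar_right_end 0.69 [244. 105.] [ 0.263 -0.274]
bar_right_end 0.66 [260. 248.] [ 0.727 -0.133]
jig 0.98 [349. 239.] [0.669 0.079]
cheek_left 0.59 [401. 228.] [0.628 0.206]
cheek_right 0.96 [292. 223.] [ 0.648 -0.067]
battery_a 0.75 [433. 175.] [0.447 0.299]
battery_a 0.75 [183. 235.] [ 0.709 -0.33 ]
solder_reel 0.65 [472. 199.] [0.514 0.398]
solder_reel 0.36 [292. 223.] [ 0.642 -0.067]
flux_jar 0.71 [396. 141.] [0.334 0.197]
jack_plug 0.47 [354. 147.] [0.374 0.077]
circuit_board 0.58 [340. 193.] [0.539 0.047]
```

Run:
```python
import cv2
a=cv2.imread("pics/top0.png")[30:345,120:520];cv2.imwrite("pics/top0c.png",cv2.resize(a,None,fx=1.9,fy=1.9,interpolation=cv2.INTER_CUBIC))
a=cv2.imread("pics/scene0.png")[110:330,200:480];cv2.imwrite("pics/scene0c.png",cv2.resize(a,None,fx=2.7,fy=2.7,interpolation=cv2.INTER_CUBIC))
```

```text
(no output)
```

View pics/top0c.png

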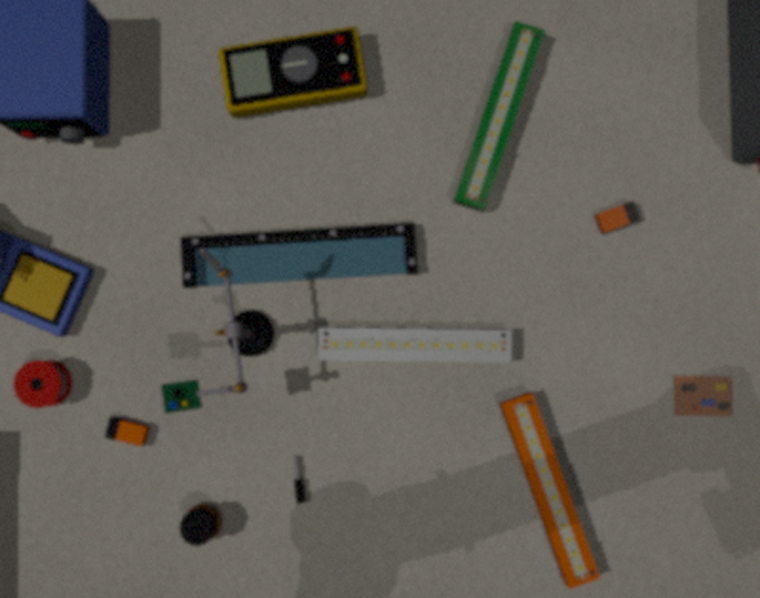

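View pics/scene0c.png

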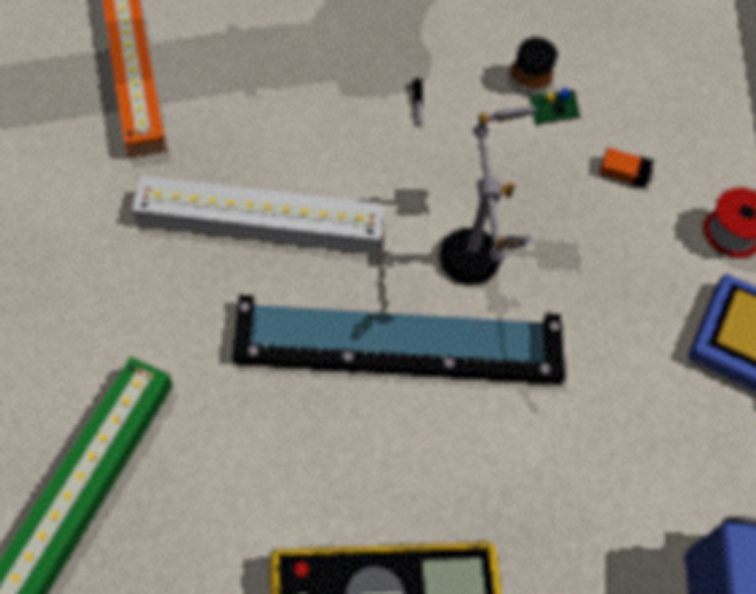

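Candidates at top-camera pixels: green bar (379,91), orange bar (406,285), bare aluminium bar (337,210). I choose the aluminium one; both crops confirm grey finned metal. The foot of the helping hand is at about (252,205) and the jig floor at (277,167).

```bash
cat >> h.py <<'E'
def quad(mask):
    m=mask.astype(np.uint8);n,l,st,_=cv2.connectedComponentsWithStats(m)
    k=1+np.argmax(st[1:,4]);c=cv2.findContours((l==k).astype(np.uint8),0,2)[0][0]
    return cv2.minAreaRect(c)
E
python3 - <<'E'
from h import *
im=imaging.get_image("top")
C=lambda L:[np.array(p)/1.9+[120,30] for p in L]
J=np.array([gp(im,p,.018)[:2] for p in C([(182,237),(415,223),(418,271),(184,287)])])
B=np.array([gp(im,p,.028)[:2] for p in C([(319,327),(512,331),(512,361),(318,357)])])
F=gp(im,C([(250,332)])[0],.021)[:2]
print("jig outer LB RB RF LF",J.round(3));print("bar",B.round(3),"foot",F.round(3))
# colour refine of jig floor
hsv=cv2.cvtColor(im["frame"],cv2.COLOR_RGB2HSV)
f=np.load if 0 else None
yl=((J[0]+J[3])-(J[1]+J[2]));print("len",np.linalg.norm(J[0]-J[1]),np.linalg.norm(J[2]-J[3]),np.linalg.norm(J[0]-J[3]),np.linalg.norm(J[1]-J[2]))
ey=yl/np.linalg.norm(yl);ex=np.array([ey[1],-ey[0]])
O=(J[0]+J[1])/2-.014*ex
yb=B[0]+B[3]-B[1]-B[2];b=np.arctan2(yb[1],yb[0])-np.pi/2;j=np.arctan2(ey[1],ey[0])-np.pi/2
print("O",O,"jyaw",np.degrees(j),"bar yaw",np.degrees(b),"barlen",np.linalg.norm(yb)/2)
R=np.c_[ex,ey]
print("bar corners in jig",((B-O)@R).round(3),"centre",((B.mean(0)-O)@R).round(3),"foot",((F-O)@R).round(3))
for n in("light_bar","jig","helping_hand"):
    for r in finder.trace(n,"top")[:3]:
        q=cv2.boxPoints(quad(r["region"]));print(n,round(r["conf"],2),q.round(1).tolist())
E
```

```text
jig outer LB RB RF LF [[ 0.689  0.221]
 [ 0.703 -0.074]
 [ 0.643 -0.077]
 [ 0.625  0.218]]
bar [[ 0.573  0.047]
 [ 0.566 -0.192]
 [ 0.529 -0.192]
 [ 0.536  0.048]] foot [0.568 0.134]
len 0.29545953439864214 0.2960438538307687 0.06360859097452971 0.06090158301197064
O [0.68217193 0.0726732 ] jyaw 3.107371934907417 bar yaw -1.6582247379662778 barlen 0.2399294404611552
bar corners in jig [[-0.111 -0.02 ]
 [-0.131 -0.258]
 [-0.168 -0.256]
 [-0.148 -0.016]] centre [-0.139 -0.138] foot [-0.111  0.068]
light_bar 0.96 [[287.0, 202.0], [389.0, 202.0], [389.0, 220.0], [287.0, 220.0]]
light_bar 0.73 [[357.8999938964844, 135.60000610351562], [390.5, 40.400001525878906], [407.1000061035156, 46.099998474121094], [374.3999938964844, 141.3000030517578]]
light_bar 0.57 [[382.0, 241.5], [400.5, 234.8000030517578], [436.5, 334.0], [418.1000061035156, 340.70001220703125]]
jig 0.82 [[214.3000030517578, 153.6999969482422], [338.79998779296875, 145.39999389648438], [340.70001220703125, 173.8000030517578], [216.1999969482422, 182.1999969482422]]
jig 0.61 [[288.0, 203.0], [390.0, 203.0], [390.0, 220.0], [288.0, 220.0]]
helping_hand 0.85 [[201.10000610351562, 244.89999389648438], [226.39999389648438, 160.8000030517578], [274.20001220703125, 175.10000610351562], [248.89999389648438, 259.29998779296875]]
```

```bash
cat >> h.py <<'E'
from scipy.spatial.transform import Rotation as Ro
O=np.array([.6822,.0727]);a=np.radians(3.1)
RJ=np.array([[np.cos(a),-np.sin(a)],[np.sin(a),np.cos(a)]])
def j2w(x,y):return O+RJ@np.array([x,y])
def w2j(p):return RJ.T@(np.array(p)[:2]-O)
def togo(x,y,z,jaw=0.):
    """tool-axes shift (cm) to jig pt x,y at TCP height z; turn (deg) to bring tool y to jig-x + jaw"""
    s=ctrl.get_state();R=Ro.from_rotvec(s["tool_rot"]).as_matrix()
    d=np.r_[j2w(x,y),z]-s["position"];ty=np.degrees(np.arctan2(R[1,1],R[0,1]))
    t=(-(3.1+jaw-ty)+90)%180-90
    print("t",round(s["time"],2),"tcp jig",w2j(s["position"]).round(4),"z",s["position"][2].round(4),"shift cm",(R.T@d*100).round(2),"az",round(t,1),"tz",R[:,2].round(3),"F",s["ft_force"].round(1),"w",round(s["grip_width"],2))
E
python3 -m jog '[[[0,0,0,0,0,-8,0],[0,0,0,0,0,-8,0],[0,0,0,0,0,-8,0],[0,0,0,0,0,-8,0],[0,0,0,0,0,-8,0],[0,0,0,0,0,-8,0],[0,0,0,0,0,-8,0],[0,0,0,0,0,-8,0],[0,0,0,0,0,-8,0],[0,0,0,0,0,0,0]]]'
python3 -c "
from h import *
togo(-.195,-.113,.03)"
```

```text
time: 2.5
position: [0.2306, -0.6078, 0.2446]
tool_rot: [2.166, 2.275, 0.0]
ft_force: [0.0, -0.2, 0.1]
grip_width: 0.175
t 2.5 tcp jig [-0.4878 -0.655 ] z 0.2446 shift cm [54.36 28.99 21.46] az -0.3 tz [ 0. -0. -1.] F [ 0.  -0.2  0.1] w 0.18
```

```bash
python3 -m jog '[[[2,1.1,0,0,0,0,0],[4,2.1,0,0,0,0,0],[4,2.1,0,0,0,0,0],[4,2.1,0,0,0,0,0],[4,2.1,0,0,0,0,0],[4,2.1,0,0,0,0,0],[4,2.1,0,0,0,0,0],[4,2.1,0,0,0,0,0],[4,2.1,0,0,0,0,0],[4,2.1,0,0,0,0,0],[4,2.1,0,0,0,0,0],[4,2.1,0,0,0,0,0]]]'
python3 -m jog '[[[4,2.1,1,0,0,0,0],[4,2.1,2,0,0,0,0],[0,0,0,0,0,0,0],[0,0,0,0,0,0,0]]]'
python3 -c "
from h import *
togo(-.195,-.113,.03)"
```

```text
time: 3.7
position: [0.4505, -0.1348, 0.245]
tool_rot: [2.171, 2.269, -0.0]
ft_force: [1.7, -0.3, 0.4]
grip_width: 0.007
time: 4.1
position: [0.4879, -0.0536, 0.2142]
tool_rot: [-2.166, -2.275, 0.001]
ft_force: [0.7, 0.1, -0.4]
grip_width: 0.006
t 4.1 tcp jig [-0.2008 -0.1156] z 0.2142 shift cm [ 0.27  0.6  18.42] az -0.3 tz [-0.001  0.    -1.   ] F [ 0.7  0.1 -0.4] w 0.01
```

```bash
python3 -m jog '[[[0.2,0,3,0,0,0,0],[0,0,4,0,0,0,0],[0,0,4,0,0,0,0],[0,0,4,0,0,0,0],[0,0,2.4,0,0,0,0],[0,0,1,0,0,0,0],[0,0,0,0,0,0,0],[0,1,0,0,0,0,0],[0,0.8,0,0,0,0,0],[0,0.8,0,0,0,0,0],[0,0.8,0,0,0,0,0]]]'
python3 -m jog '[[[0,0.8,0,0,0,0,0],[0,0.8,0,0,0,0,0],[0,0,0,0,0,0,0]]]'
cat >> h.py <<'E'
def bar(cam="top",ref=(-.13,-.13)):
    """bar pose in jig from LED dots/ends seen by nets; white top region"""
    im=imaging.get_image(cam);out={}
    for n,z in(("bar_left_end",.014),("bar_right_end",.014)):
        out[n]=[(w2j(gp(im,np.array(r["point"])[::-1]*[640,400],z)).round(3).tolist(),round(r["conf"],2)) for r in finder.spot_point(n,cam)[:4]]
        print(cam,n,out[n])
    rs=[]
    for r in finder.trace("light_bar",cam):
        rc=quad(r["region"]);q=[w2j(gp(im,p,.028 if cam=="top" else .02)).round(3).tolist() for p in cv2.boxPoints(rc)]
        print(cam,"region",round(r["conf"],2),q)
    return im
E
python3 - <<'E'
from h import *
togo(-.13,-.113,.03)
im=bar();save(im,"top1.png");bar("scene")
E
```

```text
time: 5.2
position: [0.5233, -0.051, 0.0314]
tool_rot: [2.166, 2.274, 0.001]
ft_force: [-3.1, -0.3, 1.7]
grip_width: 0.007
time: 5.5
position: [0.5394, -0.0498, 0.0306]
tool_rot: [2.166, 2.275, 0.002]
ft_force: [0.2, -0.3, -0.4]
grip_width: 0.005
t 5.5 tcp jig [-0.1492 -0.1146] z 0.0306 shift cm [0.17 1.92 0.06] az -0.3 tz [ 0.002  0.001 -1.   ] F [ 0.2 -0.3 -0.4] w 0.0
top bar_left_end [([0.251, -0.303], 0.92), ([-0.115, -0.012], 0.63), ([-0.208, -0.262], 0.56), ([-0.298, 0.017], 0.21)]
top bar_right_end [([-0.445, -0.321], 0.98), ([-0.138, -0.253], 0.75), ([0.031, -0.206], 0.6)]
top region 0.89 [[-0.107, -0.195], [-0.111, -0.256], [-0.153, -0.253], [-0.15, -0.192]]
top region 0.81 [[-0.218, -0.235], [-0.205, -0.278], [-0.437, -0.346], [-0.45, -0.303]]
top region 0.66 [[0.035, -0.196], [0.262, -0.288], [0.246, -0.326], [0.019, -0.234]]
scene bar_left_end [([-0.115, -0.024], 0.96), ([0.253, -0.306], 0.91), ([-0.22, -0.256], 0.67)]
scene bar_right_end [([0.027, -0.208], 0.89), ([-0.139, -0.264], 0.73), ([-0.432, -0.324], 0.58), ([0.01, -0.396], 0.58)]
scene region 0.89 [[0.243, -0.33], [0.015, -0.241], [0.043, -0.192], [0.263, -0.285]]
scene region 0.83 [[-0.449, -0.35], [-0.463, -0.301], [-0.205, -0.233], [-0.193, -0.276]]
scene region 0.71 [[-0.103, -0.26], [-0.165, -0.261], [-0.136, -0.014], [-0.076, -0.021]]
scene region 0.18 [[-0.09, 0.031], [-0.206, 0.086], [-0.169, 0.145], [-0.058, 0.087]]
```

```bash
python3 -m jog '[[[0,-0.8,0,0,0,0,0],[1.7,0,0,0,0,0,0],[1.7,0,0,0,0,0,0],[0,0.8,0,0,0,0,0],[0,0.8,0,0,0,0,0],[0,0.8,0,0,0,0,0],[0,0.8,0,0,0,0,0],[0,0.7,0,0,0,0,0],[0,0,0,0,0,0,0]]]'
python3 - <<'E'
from h import *
togo(-.13,-.113,.03)
im=bar();save(im,"top2.png");bar("scene")
E
```

```text
time: 6.8
position: [0.5688, -0.015, 0.0305]
tool_rot: [2.167, 2.273, 0.002]
ft_force: [-0.4, 0.9, -0.2]
grip_width: 0.007
t 6.8 tcp jig [-0.118  -0.0814] z 0.0305 shift cm [-3.16 -1.18  0.05] az -0.4 tz [ 0.002  0.    -1.   ] F [-0.4  0.9 -0.2] w 0.01
top bar_left_end [([-0.212, -0.261], 0.85), ([0.264, -0.302], 0.63)]
top bar_right_end [([-0.443, -0.322], 0.81), ([-0.136, -0.249], 0.76), ([0.037, -0.213], 0.66)]
top region 0.97 [[0.036, -0.195], [0.262, -0.289], [0.245, -0.327], [0.02, -0.232]]
top region 0.96 [[-0.217, -0.235], [-0.205, -0.278], [-0.438, -0.345], [-0.451, -0.302]]
top region 0.81 [[-0.121, -0.135], [-0.081, -0.145], [-0.111, -0.261], [-0.15, -0.251]]
scene bar_left_end [([0.252, -0.304], 0.87), ([-0.222, -0.259], 0.6)]
scene bar_right_end [([-0.443, -0.325], 0.97), ([-0.139, -0.256], 0.7), ([0.033, -0.214], 0.7), ([-0.212, 0.229], 0.66)]
scene region 0.82 [[-0.091, -0.262], [-0.153, -0.26], [-0.128, -0.123], [-0.068, -0.129]]
scene region 0.82 [[0.243, -0.33], [0.015, -0.238], [0.042, -0.189], [0.264, -0.286]]
scene region 0.7 [[-0.448, -0.349], [-0.461, -0.307], [-0.219, -0.24], [-0.208, -0.278]]
```

```bash
python3 -m jog '[[[0,-0.8,0,0,0,0,0],[-2.2,-0.5,0,0,0,0,0],[0,0.5,0,0,0,0,0],[0,0.6,0,0,0,0,0],[0,0.7,0,0,0,0,0],[0,0,0,0,0,0,0],[0,-1.5,0,0,0,0,0],[0,-1,-2,0,0,0,0],[0,0,-4,0,0,0,0],[-3,0,-2,0,0,8,1],[-4,0,0,0,0,7.5,1.2],[0,0,0,0,0,0,1.2]]]'
python3 - <<'E'
from h import *
togo(-.143,-.295,.03,-15.5)
im=bar();save(im,"top3.png");bar("scene")
cv2.imwrite("pics/top3c.png",cv2.resize(im["frame"][130:290,200:460,::-1],None,fx=3,fy=3,interpolation=2))
E
```

```text
time: 8.4
position: [0.5464, -0.114, 0.1114]
tool_rot: [2.46, 1.947, -0.002]
ft_force: [-0.6, 1.1, -1.0]
grip_width: 0.124
t 8.4 tcp jig [-0.1457 -0.179 ] z 0.1114 shift cm [-11.02   3.51   8.19] az -0.9 tz [ 0.002 -0.004 -1.   ] F [-0.6  1.1 -1. ] w 0.12
top bar_left_end [([-0.061, -0.016], 0.88), ([0.252, -0.3], 0.64)]
top bar_right_end [([0.034, -0.211], 0.6), ([-0.437, -0.327], 0.56)]
top region 0.81 [[-0.079, -0.018], [-0.039, -0.029], [-0.077, -0.163], [-0.117, -0.151]]
top region 0.62 [[0.037, -0.193], [0.264, -0.288], [0.246, -0.329], [0.02, -0.234]]
scene bar_left_end [([-0.049, -0.026], 0.81), ([0.252, -0.305], 0.63)]
scene bar_right_end [([-0.442, -0.319], 0.95), ([0.038, -0.211], 0.83), ([-0.128, -0.255], 0.58)]
scene region 0.72 [[-0.449, -0.347], [-0.461, -0.306], [-0.232, -0.246], [-0.222, -0.283]]
scene region 0.69 [[-0.099, -0.262], [-0.157, -0.255], [-0.082, -0.015], [-0.028, -0.029]]
scene region 0.67 [[0.244, -0.33], [0.016, -0.235], [0.045, -0.186], [0.265, -0.286]]
```

View pics/top3c.png

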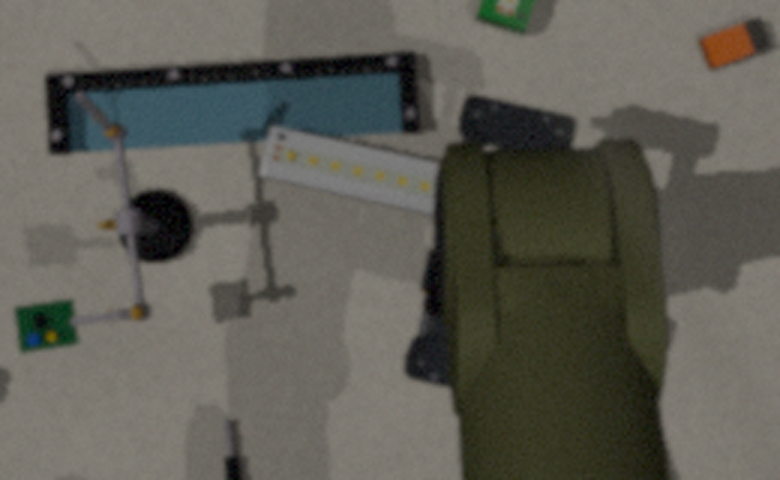

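```bash
python3 -m jog '[[[-3,1,0,0,0,0,1.2],[-4,1.5,0,0,0,0,1.2],[-3.5,1.4,0,0,0,0,1.2],[0,0,2,0,0,0,1.2],[0,0,3,0,0,0,1.2],[0,0,2.4,0,0,0,1.2],[0,0,0.8,0,0,0,1.2],[0,0,0,0,0,0,1.2]]]'
python3 - <<'E'
from h import *
togo(-.137,-.291,.03,-15.8)
im=bar();save(im,"top4.png");bar("scene")
E
```

```text
time: 9.6
position: [0.5603, -0.2175, 0.0273]
tool_rot: [-2.451, -1.961, 0.001]
ft_force: [0.4, 0.3, 1.0]
grip_width: 0.137
t 9.6 tcp jig [-0.1374 -0.2832] z 0.0273 shift cm [-0.74  0.25 -0.27] az 0.0 tz [-0.002  0.001 -1.   ] F [0.4 0.3 1. ] w 0.14
top bar_left_end [([0.26, -0.309], 0.93), ([-0.061, -0.022], 0.64)]
top bar_right_end [([-0.449, -0.328], 0.93), ([0.03, -0.204], 0.82), ([-0.127, -0.254], 0.75), ([0.008, -0.397], 0.37)]
top region 0.78 [[-0.081, -0.016], [-0.038, -0.028], [-0.103, -0.259], [-0.147, -0.246]]
top region 0.66 [[-0.228, -0.239], [-0.216, -0.281], [-0.438, -0.343], [-0.45, -0.302]]
top region 0.56 [[0.036, -0.195], [0.262, -0.29], [0.245, -0.327], [0.02, -0.232]]
top region 0.18 [[0.014, 0.148], [0.013, -0.147], [-0.051, -0.147], [-0.051, 0.148]]
scene bar_left_end [([-0.061, -0.027], 0.98), ([0.251, -0.311], 0.8)]
scene bar_right_end [([-0.433, -0.328], 0.9), ([-0.134, -0.259], 0.73), ([0.039, -0.202], 0.6)]
scene region 0.87 [[-0.448, -0.347], [-0.461, -0.306], [-0.316, -0.267], [-0.305, -0.306]]
scene region 0.56 [[-0.097, -0.262], [-0.154, -0.256], [-0.081, -0.016], [-0.029, -0.029]]
```

```bash
python3 -m jog '[[[0,0.3,-0.2,0,0,0,1.2],[1,0,0,0,0,0,1.2],[0.8,0,0,0,0,0,1.2],[0.8,0,0,0,0,0,1.2],[1,0,0,0,0,0,1.2],[1.2,0,0,0,0,0,1.2],[1.2,0,0,0,0,0,1.2],[1.2,0,0,0,0,0,1.2],[1,0,0,0,0,0,1.2],[0.8,0,0,0,0,0,1.2],[0,0,0,0,0,0,1.2]]]'
python3 - <<'E'
from h import *
togo(-.137,-.291,.03,-15.8)
im=bar();save(im,"top5.png");bar("scene")
E
```

```text
time: 11.1
position: [0.5842, -0.1288, 0.0305]
tool_rot: [-2.451, -1.964, -0.002]
ft_force: [1.1, 0.8, -0.1]
grip_width: 0.139
t 11.1 tcp jig [-0.1088 -0.1959] z 0.0305 shift cm [-9.92 -0.15  0.03] az 0.1 tz [ 0.     0.002 -1.   ] F [ 1.1  0.8 -0.1] w 0.14
top bar_left_end [([-0.049, 0.046], 0.77), ([0.26, -0.307], 0.64)]
top bar_right_end [([-0.111, -0.186], 0.97), ([0.037, -0.216], 0.67), ([-0.109, 0.066], 0.56)]
top region 0.74 [[-0.061, 0.051], [-0.021, 0.039], [-0.084, -0.172], [-0.123, -0.161]]
top region 0.62 [[0.035, -0.191], [0.265, -0.289], [0.246, -0.332], [0.017, -0.233]]
scene bar_left_end [([-0.039, 0.045], 0.78), ([0.25, -0.306], 0.78)]
scene bar_right_end [([-0.115, -0.186], 0.91), ([0.011, -0.399], 0.73), ([0.033, -0.211], 0.7)]
scene region 0.61 [[-0.079, -0.194], [-0.136, -0.186], [-0.066, 0.053], [-0.014, 0.038]]
scene region 0.56 [[0.245, -0.33], [0.014, -0.244], [0.041, -0.192], [0.265, -0.284]]
```

```bash
python3 -m jog '[[[0.8,0,0,0,0,0,1.2],[1,0,0,0,0,0,1.2],[1,0,0,0,0,0,1.2],[1,0,0,0,0,0,1.2],[1,0,0,0,0,0,1.2],[1,0,0,0,0,0,1.2],[0.7,0,0,0,0,0,1.2],[0,0,0,0,0,0,1.2]]]'
python3 - <<'E'
from h import *
togo(-.125,-.08,.03,-15.8)
im=bar();save(im,"top6.png");bar("scene")
cv2.imwrite("pics/top6c.png",cv2.resize(im["frame"][130:290,200:460,::-1],None,fx=3,fy=3,interpolation=2))
E
```

```text
time: 12.3
position: [0.5985, -0.0657, 0.0307]
tool_rot: [-2.451, -1.964, -0.002]
ft_force: [0.4, -0.3, -0.0]
grip_width: 0.139
t 12.3 tcp jig [-0.091  -0.1337] z 0.0307 shift cm [ 4.25 -4.72  0.08] az 0.1 tz [ 0.001  0.001 -1.   ] F [ 0.4 -0.3 -0. ] w 0.14
top bar_left_end [([0.257, -0.304], 0.68), ([-0.029, 0.115], 0.6)]
top bar_right_end [([-0.444, -0.327], 0.73), ([0.032, -0.213], 0.57)]
top region 0.88 [[-0.046, 0.113], [-0.005, 0.102], [-0.059, -0.093], [-0.1, -0.081]]
top region 0.86 [[-0.215, -0.243], [-0.204, -0.284], [-0.438, -0.344], [-0.449, -0.304]]
top region 0.77 [[0.035, -0.195], [0.262, -0.289], [0.245, -0.327], [0.02, -0.232]]
scene bar_left_end [([-0.211, -0.258], 0.94), ([0.253, -0.31], 0.71), ([-0.027, 0.101], 0.65), ([-0.045, -0.132], 0.64)]
scene bar_right_end [([0.032, -0.211], 0.95), ([-0.215, -0.489], 0.75), ([-0.431, -0.319], 0.65), ([-0.095, -0.128], 0.58)]
scene region 0.92 [[-0.057, -0.129], [-0.117, -0.118], [-0.049, 0.119], [0.006, 0.101]]
scene region 0.83 [[0.244, -0.33], [0.013, -0.239], [0.04, -0.189], [0.264, -0.285]]
scene region 0.58 [[-0.443, -0.35], [-0.458, -0.308], [-0.217, -0.239], [-0.205, -0.276]]
```

View pics/top6c.png

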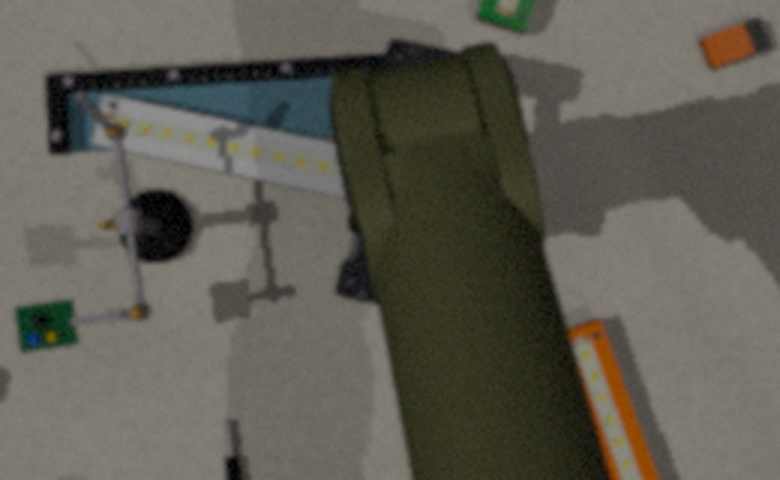

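```bash
python3 -m jog '[[[0.3,0,0,0,0,0,1.2],[0.3,0,0,0,0,0,1.2],[0,0,0,0,0,0,1.2],[-2,0,0,0,0,0,1.2],[-1,0,-2,0,0,0,1],[0,0,-4,0,0,0,0],[0,-2,0,0,0,-8,0],[0,-3,0,0,0,-7.8,0],[0,0,0,0,0,0,0]]]'
python3 - <<'E'
from h import *
togo(-.15,-.085,.03,0)
im=bar();save(im,"top7.png");bar("scene")
E
```

```text
time: 13.6
position: [0.54, -0.0838, 0.09]
tool_rot: [-2.156, -2.282, 0.005]
ft_force: [-0.1, -0.3, -0.8]
grip_width: 0.003
t 13.6 tcp jig [-0.1505 -0.1485] z 0.09 shift cm [6.36 0.09 6.  ] az 0.2 tz [-0.004 -0.001 -1.   ] F [-0.1 -0.3 -0.8] w 0.0
top bar_left_end [([-0.03, 0.114], 0.88), ([0.258, -0.307], 0.81)]
top bar_right_end [([-0.444, -0.32], 0.96), ([-0.091, -0.116], 0.91), ([0.039, -0.215], 0.69), ([-0.233, -0.492], 0.52)]
top region 0.77 [[-0.217, -0.239], [-0.206, -0.284], [-0.441, -0.345], [-0.452, -0.3]]
top region 0.74 [[-0.044, 0.115], [-0.004, 0.104], [-0.066, -0.115], [-0.106, -0.103]]
scene bar_left_end [([0.251, -0.314], 0.89), ([-0.021, 0.117], 0.69), ([-0.215, -0.256], 0.64)]
scene bar_right_end [([-0.431, -0.326], 0.83), ([0.028, -0.215], 0.64), ([-0.096, -0.118], 0.59), ([-0.004, 0.001], 0.23)]
scene region 0.88 [[-0.447, -0.349], [-0.461, -0.304], [-0.211, -0.238], [-0.201, -0.278]]
scene region 0.82 [[-0.059, -0.129], [-0.119, -0.118], [-0.049, 0.121], [0.006, 0.103]]
```

```bash
python3 -m jog '[[[3,0,0,0,0,0,0],[3.4,0,0,0,0,0,0],[0,0,3,0,0,0,0],[0,0,2.5,0,0,0,0],[0,0,0.5,0,0,0,0],[0,1.5,0,0,0,0,0],[0,1.2,0,0,0,0,0],[0,1,0,0,0,0,0],[0,1,0,0,0,0,0],[0,1,0,0,0,0,0],[0,1,0,0,0,0,0],[0,0.8,0,0,0,0,0]]]'
python3 -m jog '[[[0,0.8,0,0,0,0,0],[0,0,0,0,0,0,0]]]'
python3 - <<'E'
from h import *
togo(-.055,0,.03,0)
im=bar();save(im,"top8.png");bar("scene")
E
```

```text
time: 15.2
position: [0.6157, -0.0166, 0.0306]
tool_rot: [2.161, 2.28, -0.0]
ft_force: [-1.5, -0.9, -0.5]
grip_width: 0.003
time: 15.4
position: [0.6242, -0.0157, 0.0307]
tool_rot: [2.16, 2.28, 0.002]
ft_force: [-0.9, 0.1, 0.8]
grip_width: 0.004
t 15.4 tcp jig [-0.0627 -0.0851] z 0.0307 shift cm [8.51 0.77 0.07] az -0.0 tz [ 0.001  0.001 -1.   ] F [-0.9  0.1  0.8] w 0.0
top bar_left_end [([-0.212, -0.261], 0.89), ([-0.038, 0.126], 0.64), ([0.26, -0.302], 0.64)]
top bar_right_end [([0.034, -0.212], 0.97), ([-0.45, -0.33], 0.67), ([-0.005, -0.399], 0.26)]
top region 0.97 [[0.035, -0.196], [0.262, -0.288], [0.246, -0.327], [0.019, -0.235]]
top region 0.91 [[-0.015, 0.101], [-0.014, -0.009], [-0.057, -0.009], [-0.057, 0.101]]
top region 0.84 [[-0.218, -0.234], [-0.205, -0.276], [-0.437, -0.344], [-0.449, -0.303]]
scene bar_left_end [([0.253, -0.307], 0.75), ([-0.036, 0.119], 0.73), ([-0.217, -0.26], 0.69)]
scene bar_right_end [([-0.439, -0.323], 0.75), ([0.032, -0.213], 0.61), ([-0.039, -0.119], 0.59)]
scene region 0.96 [[0.244, -0.33], [0.013, -0.242], [0.041, -0.191], [0.264, -0.285]]
scene region 0.89 [[-0.447, -0.347], [-0.46, -0.305], [-0.215, -0.239], [-0.205, -0.276]]
scene region 0.76 [[-0.003, -0.05], [-0.062, -0.05], [-0.064, 0.128], [-0.004, 0.121]]
```

```bash
python3 -m jog '[[[0,-1.5,0,0,0,0,0],[4,-0.3,0,0,0,0,0],[4.4,0,0,0,0,0,0],[0,1,0,0,0,0,0],[0,0.8,0,0,0,0,0],[0,0.4,0,0,0,0,0],[0,0.3,0,0,0,0,0],[0,0,0,0,0,0,0]]]'
python3 -m jog '[[[0,0.3,0,0,0,0,0],[0,0,0,0,0,0,0]]]'
python3 - <<'E'
from h import *
togo(-.055,0,.03,0)
im=bar();save(im,"top9.png");bar("scene")
print([w2j(gp(im,p,.118)).round(3) for p in[(246.7,234),(238,173)]])
E
```

```text
time: 16.6
position: [0.6255, 0.0668, 0.0302]
tool_rot: [2.163, 2.278, -0.001]
ft_force: [0.2, 0.4, -0.1]
grip_width: 0.004
time: 16.8
position: [0.6286, 0.0675, 0.0303]
tool_rot: [2.162, 2.279, -0.001]
ft_force: [-0.3, 0.1, -0.4]
grip_width: 0.005
t 16.8 tcp jig [-0.0538 -0.0023] z 0.0303 shift cm [ 0.23 -0.12  0.03] az -0.1 tz [ 0.    -0.001 -1.   ] F [-0.3  0.1 -0.4] w 0.0
top bar_left_end [([-0.214, -0.257], 0.61), ([0.249, -0.304], 0.59)]
top bar_right_end [([-0.03, -0.115], 0.81), ([-0.444, -0.324], 0.71), ([0.033, -0.213], 0.57)]
top region 0.94 [[0.036, -0.195], [0.263, -0.287], [0.246, -0.327], [0.02, -0.235]]
top region 0.92 [[-0.219, -0.235], [-0.206, -0.277], [-0.437, -0.345], [-0.45, -0.303]]
top region 0.75 [[-0.006, -0.036], [-0.005, -0.118], [-0.048, -0.119], [-0.049, -0.036]]
scene bar_left_end [([0.254, -0.307], 0.87), ([-0.218, -0.25], 0.66)]
scene bar_right_end [([-0.425, -0.321], 0.85), ([0.035, -0.205], 0.69), ([-0.034, -0.112], 0.64), ([-0.004, -0.002], 0.25)]
scene region 0.97 [[-0.446, -0.351], [-0.461, -0.308], [-0.209, -0.237], [-0.198, -0.275]]
scene region 0.63 [[0.0, -0.118], [-0.05, -0.119], [-0.048, -0.036], [0.001, -0.038]]
scene region 0.61 [[0.244, -0.33], [0.012, -0.242], [0.039, -0.192], [0.264, -0.285]]
[array([-0.177,  0.065]), array([-0.045,  0.077])]
```

```bash
for i in 1 ; do python3 -m jog '[[[0,0.3,0,0,0,0,0],[0,0.2,0,0,0,0,0],[0,0,0,0,0,0,0]]]'; python3 -m jog '[[[0,0.2,0,0,0,0,0],[0,0.1,0,0,0,0,0]]]'; python3 -m jog '[[[0,0.2,0,0,0,0,0],[0,0.1,0,0,0,0,0]]]';done
python3 -c "
from h import *
togo(-.055,0,.03,0)"
```

```text
time: 17.5
position: [0.6335, 0.0688, 0.0305]
tool_rot: [-2.161, -2.281, -0.0]
ft_force: [-0.7, 0.1, 1.1]
grip_width: 0.003
time: 17.7
position: [0.6358, 0.069, 0.0304]
tool_rot: [-2.16, -2.28, 0.002]
ft_force: [-5.4, -0.7, 3.7]
grip_width: 0.004
time: 17.9
position: [0.6359, 0.069, 0.0303]
tool_rot: [-2.157, -2.277, 0.011]
ft_force: [-13.7, -2.0, 11.2]
grip_width: 0.005
t 17.9 tcp jig [-0.0465 -0.0012] z 0.0303 shift cm [ 0.12 -0.85  0.03] az 0.0 tz [-0.008 -0.002 -1.   ] F [-13.7  -2.   11.2] w 0.0
```

```bash
python3 -m jog '[[[0,-0.5,0,0,0,0,0],[0,-1.5,0,0,0,0,0],[-3,-2,0,0,0,0,0],[-3,-2,-2,0,0,0,0],[-4,-3,-4,0,0,0,0],[-4,-3,-4,0,0,0,0],[-4,-2,-2,0,0,0,0],[-4,0,0,0,0,0,0],[0,0,0,0,0,0,0]]]'
python3 - <<'E'
from h import *
togo(-.05,-.085,.03,0)
im=bar();save(im,"top10.png");im2=bar("scene");save(im2,"scene10.png")
a=cv2.resize(im["frame"][130:260,200:360,::-1],None,fx=4.5,fy=4.5,interpolation=2)
cv2.imwrite("pics/top10c.png",a)
E
```

```text
time: 18.8
position: [0.5238, -0.1486, 0.1342]
tool_rot: [2.168, 2.264, -0.002]
ft_force: [-0.1, -1.7, -0.2]
grip_width: 0.006
t 18.8 tcp jig [-0.1701 -0.2124] z 0.1342 shift cm [12.93 11.84 10.39] az -0.6 tz [ 0.004 -0.006 -1.   ] F [-0.1 -1.7 -0.2] w 0.01
top bar_left_end [([-0.023, 0.12], 0.92), ([0.256, -0.308], 0.69)]
top bar_right_end [([-0.025, -0.116], 0.8), ([0.036, -0.215], 0.69)]
top region 0.91 [[0.036, -0.196], [0.261, -0.289], [0.245, -0.327], [0.02, -0.233]]
top region 0.61 [[0.004, 0.117], [0.001, -0.121], [-0.044, -0.12], [-0.041, 0.117]]
scene bar_left_end [([-0.015, 0.12], 0.95), ([0.257, -0.305], 0.6)]
scene bar_right_end [([-0.024, -0.116], 0.64), ([0.036, -0.22], 0.61)]
scene region 0.92 [[0.002, -0.117], [-0.044, -0.119], [-0.044, 0.127], [0.002, 0.121]]
scene region 0.56 [[0.245, -0.331], [0.011, -0.245], [0.039, -0.191], [0.265, -0.283]]
scene region 0.54 [[-0.448, -0.347], [-0.456, -0.32], [-0.282, -0.273], [-0.275, -0.298]]
```

View pics/top10c.png

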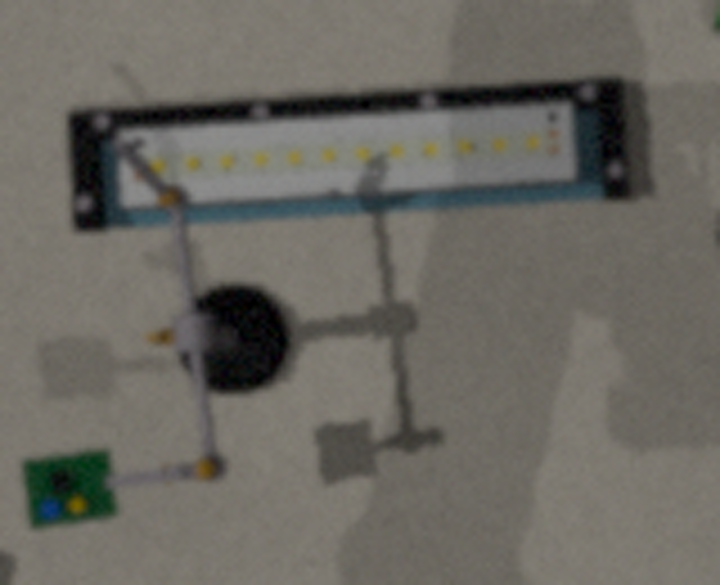

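The picture shows the bar in the bay, its left end against the fence. Its right end (crop ~(575,145)) may still be 2–4 mm short, so I'll press it gently.

```bash
python3 -m jog '[[[4,3,0,0,0,0,0],[5,0,0,0,0,0,0],[4,3,0,0,0,0,0],[0,0,4,0,0,0,0],[0,0,3.4,0,0,0,0],[0,0,2.5,0,0,0,0],[0,0,0.5,0,0,0,0],[0,2,0,0,0,0,0],[0,2,0,0,0,0,0],[0,1,0,0,0,0,0],[0,0.3,0,0,0,0,0],[0,0,0,0,0,0,0]]]'
python3 -m jog '[[[0,0.2,0,0,0,0,0],[0,0.2,0,0,0,0,0]]]'
python3 -c "
from h import *
togo(-.048,-.085,.03,0)"
```

```text
time: 20.4
position: [0.6294, -0.0038, 0.0294]
tool_rot: [2.16, 2.281, 0.0]
ft_force: [-0.3, 0.7, -0.3]
grip_width: 0.004
time: 20.6
position: [0.6329, -0.0041, 0.0291]
tool_rot: [2.161, 2.28, -0.001]
ft_force: [0.6, 0.2, -0.1]
grip_width: 0.004
t 20.6 tcp jig [-0.0534 -0.074 ] z 0.0291 shift cm [-1.1   0.54 -0.09] az -0.0 tz [-0.    -0.001 -1.   ] F [ 0.6  0.2 -0.1] w 0.0
```

```bash
python3 -m jog '[[[0,0.3,0,0,0,0,0],[0,0.2,0,0,0,0,0],[0,0,0,0,0,0,0]]]'
python3 -m jog '[[[0,0.2,0,0,0,0,0],[0,0.1,0,0,0,0,0]]]'
python3 -m jog '[[[0,0.1,0,0,0,0,0],[0,0.1,0,0,0,0,0]]]'
python3 -c "
from h import *
togo(-.048,-.085,.03,0)"
```

```text
time: 20.9
position: [0.6386, -0.0037, 0.029]
tool_rot: [2.161, 2.28, 0.0]
ft_force: [-0.4, 0.1, 0.4]
grip_width: 0.008
time: 21.1
position: [0.6395, -0.0036, 0.0288]
tool_rot: [-2.159, -2.278, 0.006]
ft_force: [-8.1, -0.8, 6.1]
grip_width: 0.001
time: 21.3
position: [0.6396, -0.0036, 0.0287]
tool_rot: [-2.157, -2.277, 0.012]
ft_force: [-12.4, -0.9, 11.0]
grip_width: 0.003
t 21.3 tcp jig [-0.0467 -0.0739] z 0.0287 shift cm [-1.11 -0.13 -0.12] az -0.0 tz [-0.009 -0.002 -1.   ] F [-12.4  -0.9  11. ] w 0.0
```

```bash
python3 -m jog '[[[0,-0.4,0,0,0,0,0],[0,-1.5,0,0,0,0,0],[-1,-2,0,0,0,0,0],[-3,-2,-2,0,0,0,0],[-4,-3,-4,0,0,0,0],[-4,-3,-4,0,0,0,0],[-4,-2,-4,0,0,0,0],[-4,0,-2,0,0,0,0],[-4,0,0,0,0,0,0],[0,0,0,0,0,0,0],[0,0,0,0,0,0,0]]]'
python3 - <<'E'
from h import *
im=bar();save(im,"top11.png");im2=bar("scene");save(im2,"scene11.png")
a=cv2.resize(im2["frame"][110:330,200:480,::-1],None,fx=2.7,fy=2.7,interpolation=2)
cv2.imwrite("pics/scene11c.png",a)
for n in("helping_hand","battery_a","solder_reel","flux_jar","jack_plug","circuit_board"):
    print(n,[(np.round(np.array(r["point"])[::-1]*[640,400]),round(r["conf"],2)) for r in finder.spot_point(n,"scene")[:2]])
E
```

```text
time: 22.4
position: [0.5325, -0.2266, 0.1647]
tool_rot: [2.164, 2.277, 0.001]
ft_force: [-0.1, 0.6, 0.4]
grip_width: 0.006
top bar_left_end [([0.256, -0.308], 0.87), ([-0.209, -0.26], 0.82), ([-0.025, 0.124], 0.72)]
top bar_right_end [([0.031, -0.208], 0.94), ([-0.023, -0.118], 0.68), ([-0.451, -0.326], 0.6)]
top region 0.76 [[0.036, -0.196], [0.262, -0.288], [0.246, -0.326], [0.021, -0.234]]
top region 0.62 [[-0.217, -0.236], [-0.204, -0.278], [-0.436, -0.344], [-0.449, -0.302]]
top region 0.61 [[0.004, 0.117], [0.003, -0.119], [-0.044, -0.118], [-0.043, 0.117]]
scene bar_left_end [([-0.222, -0.26], 0.93), ([-0.015, 0.12], 0.78), ([0.253, -0.307], 0.71), ([-0.22, 0.224], 0.41)]
scene bar_right_end [([-0.021, -0.121], 0.96), ([0.037, -0.21], 0.86), ([-0.421, -0.32], 0.82)]
scene region 0.68 [[-0.452, -0.346], [-0.464, -0.298], [-0.211, -0.237], [-0.201, -0.279]]
scene region 0.66 [[0.001, -0.119], [-0.044, -0.12], [-0.043, 0.126], [0.002, 0.121]]
scene region 0.65 [[0.243, -0.33], [0.014, -0.237], [0.042, -0.187], [0.264, -0.285]]
helping_hand []
battery_a [(array([185., 231.]), 0.82), (array([432., 173.]), 0.58)]
solder_reel [(array([474., 197.]), 0.72)]
flux_jar [(array([398., 136.]), 0.62)]
jack_plug [(array([350., 150.]), 0.46)]
circuit_board [(array([173., 159.]), 0.75), (array([375., 207.]), 0.71)]
```

View pics/scene11c.png

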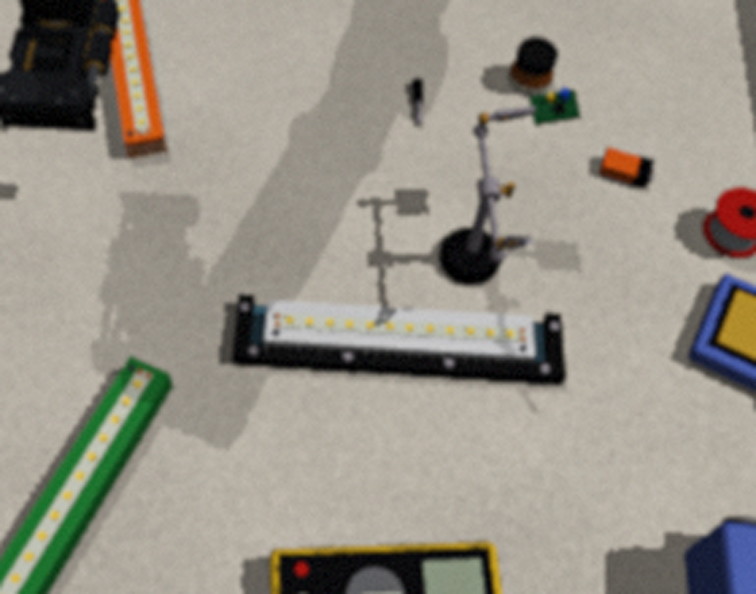

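The bar lies flat along the back fence between the cheeks at (270..540, 300..355). The helping hand is unmoved at (470,257), the bystanders are in their old places, and the arm is clear.

```bash
python3 -c "
from h import *
print(close_job())"
```

```text
the job is handed in; nothing more can be done
None
```

I pushed the aluminium light bar into the jig with the fingertips and handed the job in at about 22.5 s of the 64 s allowed. The left end went in behind the helping hand first. I then swung the right end in and pressed the bar home near its middle and near its right end. It was never gripped or lifted.

**On the way:** the left end measured about (-0.025, 0.113) m in the jig frame while the right end was still at x ≈ -0.092 m. That meets the first condition.

**Final checks:**
- **Position along the fence:** the bar's ends measured x ≈ -0.015 to -0.025 m (home is -0.020, limit -0.027) and y ≈ +0.12 and -0.12 m.
- **Both presses stopped on the fence:** the tool met 12–14 N sideways each time. The two stopping points lie on a line within about 0.2° of the jig's measured angle, so the bar is flush along its length.
- **Disagreement:** the two cameras differed by up to 10 mm on the left end (-0.025 against -0.015 m). The top camera's reading is only 2 mm inside the limit, so I relied on the stopping points for this.
- **Other things on the bench:** the helping hand looked unmoved in the last picture, but the network did not find it there, so that is by eye only. The jar and jack plug read 3–5 pixels off their first readings, the solder reel and batteries 2–4, and nothing had visibly moved. The circuit board was out of the final crop, and the arm never went near it.
- **Arm:** it was clear of everything at hand-in.

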